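# Set the bench gap gauge with its thumb wheel

### The job

Set the gap gauge for the next weight: with a fingertip on top of the knurled brass wheel, roll it so that the sliding jaw closes up and its black pointer stands on the red mark, then take the hand away. Move the jaw by the wheel alone, without gripping the wheel or touching the jaw, and leave the red mark and the steel weights as they are.

Things in the scene. Friction and masses are not known exactly. Their poses are not given: they have to be found in the camera images.
- gauge: Bench gap gauge bolted to the table, turned up to 0.6 rad either way. Grey bed 90 (x) x 230 (y) x 20 mm high; origin at the centre of its underside, z up, y along the rail from the wheel end (-y) to the fixed steel jaw (centred at y = +90 mm, 50 mm wide, top 56 mm above the table). A white scale strip runs along the bed's +x edge.
- wheel: Coarsely knurled brass thumb wheel: 24 round cross ribs 2.5 mm high, 64 mm diameter over the ribs, 26 mm wide, axle level along the gauge's x axis, at gauge x = 0, y = -70 mm. Origin at its centre, 48 mm above the table; its axes turn with it. It stands between two steel cheeks (outer faces 46 mm apart, 44 mm long, tops 56 mm above the table).
- wheel_top (a point): Top of the wheel's rim over the ribs, 80 mm above the table. Rolling the top towards gauge +y drives the sliding jaw towards +y and closes the gap, 8 mm per rad, that is 1 mm of jaw for 4 mm of rim travel; rolling back opens it. The wheel is rigid in height, turns with a drag of about 0.05 N m (1.6 N at the rim) and stays where it is left.
- jaw: Sliding steel jaw with a blue top, 50 (x) x 20 (y) x 34 mm, top 56 mm above the table; origin at the centre of its underside, 22 mm above the table, at gauge x = 0. It travels along gauge y. Not to be touched.
- pointer (a point): Middle of the black pointer, a bar 2.4 mm wide in y that sticks out from the jaw towards gauge +x over the white scale; 25 mm above the table, at gauge x = +37 mm and the same gauge y as the jaw's origin. At the start it lies 14 to 36 mm short of the red mark (towards -y).
- mark (a point): Centre of the red mark, a flat rider 8 mm wide (along y) and 16 mm long on the scale, with a tab down the bed's +x side; 22 mm above the table, at gauge x = +37 mm; axes as the gauge's. The pointer belongs over the middle of the mark.
- weight_large: Bystander: knobbed steel cylinder weight, 48 mm diameter, 80 mm high, 0.95 kg; origin at the centre of its underside.
- weight_mid: Bystander: knobbed steel cylinder weight, 40 mm diameter, 64 mm high, 0.5 kg; origin at the centre of its underside.
- weight_small: Bystander: knobbed steel cylinder weight, 30 mm diameter, 48 mm high, 0.2 kg; origin at the centre of its underside.
Things that resemble listed ones, but are neither listed nor needed, are in the scene too. There is more than one size of the gauge; the one meant has the size given above.

How it is judged:
On the way:
1. a fingertip bears on the wheel while the gap is still too wide (contact force between the fingers and wheel above 0.5 N and y of pointer in the frame of mark below -0.006 m), for 0.1 s.
At the end, for the whole second after the job is handed in: The middle of the pointer is within 4 mm of the middle of the red mark along the rail and the jaw is at rest; the mark has not been shifted (under 3 mm); the three weights stand upright within 20 mm of where they were (y of pointer in the frame of mark between -0.004 and 0.004 m and linear speed of jaw below 0.005 m/s and distance of each of weight_large, weight_mid, weight_small from where it was at the start of the episode below 0.02 m and angle between each of weight_large, weight_mid, weight_small's own z axis and vertical below 0.15 rad and distance of mark from where it was at the start of the episode below 0.003 m); the robot touches nothing.
It fails at once if the sliding jaw is pushed directly instead of by the wheel (contact force between any of the fingers, the arm and jaw above 1 N).
It fails at once if the gripper is lowered over the wheel to grip it (distance between the grasp point and wheel below 0.038 m).
It fails at once if the red mark is shifted by more than 3 mm (distance of mark from where it was at the start of the episode above 0.003 m).
It fails at once if a weight is moved by more than 20 mm, lifted or tipped (distance of any of weight_large, weight_mid, weight_small from where it was at the start of the episode above 0.02 m or angle between any of weight_large, weight_mid, weight_small's own z axis and vertical above 0.3 rad).
It also fails if it takes over 51 s, if anything falls off the work surface, if the arm or the gripper's body presses on something with over 40 N, if the wrist force passes 120 N, or if a joint passes its speed limit or range.

### The arm

A 6-joint arm with a two-finger parallel gripper is mounted at the origin on the work surface. World frame = base frame: x ahead of the robot, y to its left, z up, the work surface at z = 0. Lengths are in m, angles in rad, forces in N, time in s.
With the tool pointing down it reaches from about 0.425 to 0.95 m from the base axis. Payload 14.7 kg.
Tool frame: the origin (TCP) lies at the very end of the fingers, on their centre line; the grasp point (between the pads) lies 19 mm behind it; z points along the fingers, x is the direction in which the jaws open and shut, and the axes are right-handed (so a half turn about z gives the same grasp; the last joint's range is limited). The gripper opens to 85 mm and grips with 20 to 120 N. Pads are 22 mm wide; open, the fingers measure 114 mm over their backs; the gripper's body (76 mm by 85 mm) begins 54 mm behind the grasp point. The pads swing forward as they close: fully open they stand 13 mm farther back than shut.
Start: joints at [-1.233, 0.48, 1.596, -0, 1.065, -0.047], TCP at [0.244, -0.602, 0.231] pointing down, gripper open.
Joint ranges: [-2.75, 2.75], [-0.82, 2.05], [0.23, 2.67], [-1.56, 4.7], [0.09, 2.69], [-2.92, 2.92]. Speed limits (rad/s): [1.89, 1.89, 2.39, 3.01, 3.01, 3.01].

### API

Orientations are given as a unit quaternion [x, y, z, w].
In Python, from workcell import get_state, capture, hand_in, recognise, regions_of gives the robot as it stands.
- The arm moves only by the shell command python3 -m pendant 'ROWS' [FORCE]. ROWS is a JSON object of lists of equal length, an entry for each row: "linear": the shift along the tool's x, y, z each as a share of 0.06 m, from -1 to 1, a list of three; "rotation": the turn, a rotation vector about the tool's x, y, z each as a share of 8 degrees, from -1 to 1, a list of three; "hand": the opening, from -1 (shut) to 1 (fully open). In form: {"linear": [[x, y, z], ...], "rotation": [[ax, ay, az], ...], "hand": [hand, ...]}. A call has exactly 5 rows; each row shifts and turns the commanded pose from where the row before left it, along the tool's axes as they then stand; what a row does not reach is not made up. A row lasts 1/8 s, in which the tool goes at most 62.5 mm and 10.7 degrees, less where a joint would pass 70% of its speed; a pose out of reach is approached as far as the arm can. A call with a number of a shift or a turn outside -1 to 1 is refused whole. A call with a gripper value outside its range is refused whole. The fingers move at their own pace and stop on an object; FORCE is the grip in N (left out, the last holds). Time passes only in rows, so rows that do not move let the fingers close, or fill a call up. It gives the time, the measured TCP pose, the force and the opening at its end, in the units of the state.
- get_state(): the state, without advancing time (a new reading comes with each control period).
- capture(name): name is "scene" or "top"; returns a dict with "pixels" (420x560x3 uint8, red, green, blue), "range_z" (420x560 float32, m along the optical axis (not along the pixel's ray), 0 where there is no reading), "mtx" (3x3 intrinsics, pixels), "dist_coeffs" ([k1, k2, p1, p2, k3] as OpenCV has them; the pictures are not rectified), "T" (4x4, takes a point from camera to world coordinates). Camera axes: x right, y down, z forward; pixel columns grow to the right and rows downward; lengths in m; the calibration is good to about 2 mm. A picture is of the moment at which its call begins.
- hand_in(): hands the job in, once; it reports no verdict.
Trained networks look in a picture, given as the dict that the camera call returned (one of the last four; its "shot" number tells which), for a name from the list of things; names that differ only in an ending like _2 or _b are one class to them, and where a whole thing is asked for, a point or a joint stands for the part that bears it (a point fixed in the world has none). Each returns a list of dicts, best first, with "confidence" (0 to 1); they miss things now and then, are a little off and sometimes report something else, mostly with a low value. They report only what shows in the picture. A call takes as long as a camera call. They do not tell look-alikes from the thing itself.
- recognise(picture, query): "xyz" ([x, y, z] in m, in world coordinates, good to about 4 mm: the middle of the surface that is visible of it).
- regions_of(picture, query): "region" (420x560 bool, what is visible of it).
The state is a dict: "time_s": time; "joints": joint angles; "dq": joint speeds; "tau": joint torques, N m; "eef_pos": TCP position; "eef_rot": TCP orientation; "ft_force": force on the tool from outside, world axes, zero at the start; "wrist_torque": the same for the moment, N m; "gripper_width": finger opening in m.
Only numpy, scipy, OpenCV 4.12 (cv2) and the standard library are available. Lean on these libraries where they do the work, as an engineer would, in place of code of your own. Each camera call takes 0.05 s, during which the arm holds its last target.

## Working session

There is one attempt and no reset: what is moved stays moved. The work goes in short steps, Python scripts to look and compute and a shell command to move; the robot and the scene stay as the last step left them, time stands still between calls to the robot, and variables do not carry over. Pictures are saved under pics/ and viewed, and the job is handed in when it is done.

```bash
mkdir -p pics; ls; python3 - <<'E'
from workcell import *
import cv2,numpy as np,pickle
for n in ["scene","top"]:
    c=capture(n); cv2.imwrite(f"pics/{n}0.png",cv2.cvtColor(c["pixels"],cv2.COLOR_RGB2BGR)); pickle.dump(c,open(f"{n}0.pkl","wb"))
    print(n,np.round(c["T"],3).tolist())
    for q in ["gauge","wheel","jaw","pointer","mark","wheel_top","weight_large","weight_mid","weight_small"]:
        for r in recognise(c,q)[:4]: print(q,np.round(r["xyz"],3),round(r["confidence"],2))
print(get_state())
E
```

```text
pics
scene [[0.871, 0.366, -0.329, 0.851], [0.492, -0.62, 0.612, -0.316], [0.02, -0.694, -0.719, 0.575], [0.0, 0.0, 0.0, 1.0]]
gauge [0.535 0.038 0.02 ] 0.93
gauge [ 0.753 -0.019  0.016] 0.88
wheel [ 0.739 -0.063  0.042] 0.72
wheel [ 0.51  -0.009  0.064] 0.63
jaw [0.545 0.045 0.054] 0.78
jaw [ 0.754 -0.014  0.035] 0.78
pointer [0.54  0.048 0.051] 0.95
pointer [ 0.754 -0.019  0.034] 0.8
pointer [0.536 0.038 0.02 ] 0.47
mark [0.588 0.06  0.022] 0.41
wheel_top [0.538 0.04  0.021] 0.96
wheel_top [ 0.755 -0.02   0.017] 0.69
weight_mid [0.435 0.055 0.04 ] 0.57
weight_small [0.474 0.16  0.032] 0.8
top [[0.009, -0.993, 0.114, 0.521], [-1.0, -0.008, 0.011, 0.094], [-0.01, -0.114, -0.993, 0.864], [0.0, 0.0, 0.0, 1.0]]
gauge [ 0.749 -0.003  0.016] 0.93
gauge [0.536 0.062 0.021] 0.57
wheel [ 0.738 -0.047  0.048] 0.88
wheel [ 0.502 -0.001  0.076] 0.86
jaw [0.53  0.053 0.054] 0.77
jaw [ 0.747 -0.011  0.041] 0.5
pointer [0.53  0.056 0.054] 0.89
wheel_top [ 0.751 -0.006  0.016] 0.83
wheel_top [0.537 0.06  0.018] 0.74
weight_large [0.621 0.195 0.055] 0.8
weight_large [0.536 0.064 0.023] 0.17
weight_mid [0.431 0.066 0.046] 0.67
weight_small [0.468 0.164 0.036] 0.69
{'time_s': 1.0, 'joints': array([-1.23261823e+00,  4.80193762e-01,  1.59628808e+00,  5.49721830e-05,
        1.06508312e+00, -4.65644661e-02]), 'dq': array([ 0.00013632, -0.00024673, -0.00055012, -0.00026831,  0.00099389,
       -0.00016479]), 'tau': array([-4.34715097e-03, -9.50513506e+01, -4.30652082e+01, -2.82789015e-04,
        1.23443682e-03, -3.22509891e-05]), 'eef_pos': array([ 0.24401879, -0.60246708,  0.23130505]), 'eef_rot': array([ 8.29245393e-01, -5.58884672e-01,  2.54592309e-05, -1.10302767e-05]), 'ft_force': array([0.0482182 , 0.04274822, 0.59910139]), 'wrist_torque': array([-0.02391151,  0.03317839, -0.02054206]), 'gripper_width': 0.08542407550669874}
```

View pics/scene0.png

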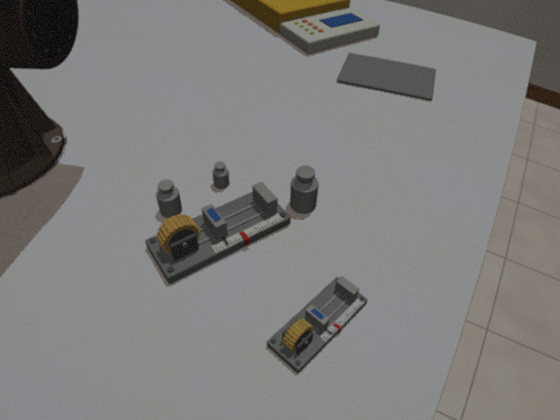

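View pics/top0.png

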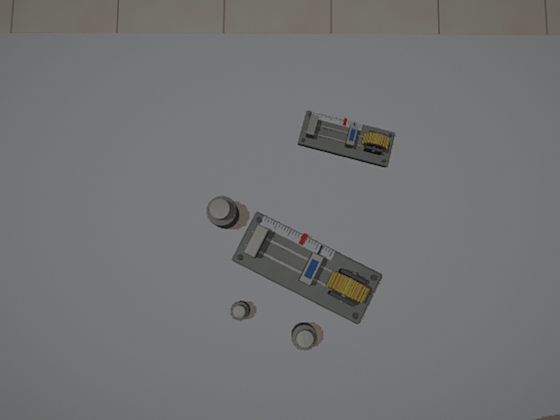

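Candidates: the large gauge has its wheel at top px (348,288) and scene (178,237). The small gauge has its wheel at top (376,140) and scene (297,335). The larger one looks like 230 mm, so I'll measure it and check it in a close crop.

```bash
cat > h.py <<'E'
import cv2,numpy as np,pickle
def ray(c,uv):
    p=cv2.undistortPoints(np.array(uv,float).reshape(-1,1,2),np.array(c["mtx"],float),np.array(c["dist_coeffs"],float)).reshape(-1,2)
    return np.c_[p,np.ones(len(p))]
def onz(c,uv,z):
    d=ray(c,uv)@c["T"][:3,:3].T; o=c["T"][:3,3]; z=np.broadcast_to(z,len(d))
    return o+d*((z-o[2])/d[:,2])[:,None]
def proj(c,P):
    Ti=np.linalg.inv(c["T"]); 
    return cv2.projectPoints(np.array(P,float).reshape(-1,1,3),cv2.Rodrigues(Ti[:3,:3])[0],Ti[:3,3],np.array(c["mtx"],float),np.array(c["dist_coeffs"],float))[0].reshape(-1,2)
def crop(c,x,y,w,h,s,name,pts=None):
    im=cv2.cvtColor(c["pixels"],cv2.COLOR_RGB2BGR)[y:y+h,x:x+w]
    im=cv2.resize(im,None,fx=s,fy=s,interpolation=cv2.INTER_CUBIC)
    im=np.clip(im.astype(float)*1.5,0,255).astype(np.uint8)
    if pts is not None:
        for p in pts: cv2.circle(im,tuple(int(round(v)) for v in (np.array(p)-[x,y]+.5)*s),3,(255,0,255),1)
    cv2.imwrite(name,im)
E
python3 - <<'E'
from h import *
c=pickle.load(open("top0.pkl","rb"))
# bed mask by depth
v,u=np.mgrid[0:420,0:560]
r=ray(c,np.c_[u.ravel(),v.ravel()]); P=(r*c["range_z"].reshape(-1,1))@c["T"][:3,:3].T+c["T"][:3,3]
z=P[:,2].reshape(420,560)
print(np.median(z[60:90,100:500]),np.median(z[240:250,270:290]))
m=((z>0.011)&(c["range_z"]>0)).astype(np.uint8)
n,l,s,ce=cv2.connectedComponentsWithStats(m)
for i in range(1,n):
    if s[i,4]<150: continue
    w=P.reshape(420,560,3)[(l==i)&(z<0.03)]
    rc=cv2.minAreaRect((w[:,:2]*1000).astype(np.float32)); print(s[i],rc, np.round(w.mean(0),3))
crop(c,220,200,180,135,4,"pics/crop_top.png")
c=pickle.load(open("scene0.pkl","rb"))
crop(c,140,170,160,120,5,"pics/crop_sc.png")
E
```

```text
0.0009056091919402709 0.021479485905546603
[ 297  110   98   56 3198] ((754.10888671875, -5.4488677978515625), (154.14288330078125, 62.459877014160156), 75.03821563720703) [0.752 0.001 0.015]
[206 196  33  32 806] ((612.8447265625, 187.50991821289062), (18.90920066833496, 46.384056091308594), 42.733985900878906) [0.61  0.184 0.02 ]
[ 232  212  149  112 7850] ((537.892578125, 60.48541259765625), (230.48805236816406, 92.96537017822266), 63.710731506347656) [0.538 0.067 0.021]
[230 301  20  19 294] ((472.1031494140625, 156.44273376464844), (21.47287368774414, 4.813719272613525), 26.330781936645508) [0.474 0.156 0.021]
[291 322  26  28 560] ((441.7397766113281, 70.06814575195312), (10.264482498168945, 34.42005920410156), 19.521453857421875) [0.443 0.071 0.021]
```

View pics/crop_top.png

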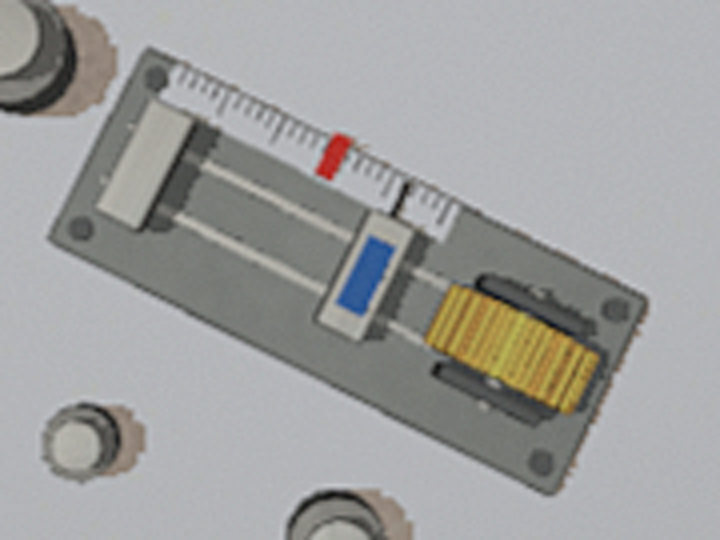

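View pics/crop_sc.png

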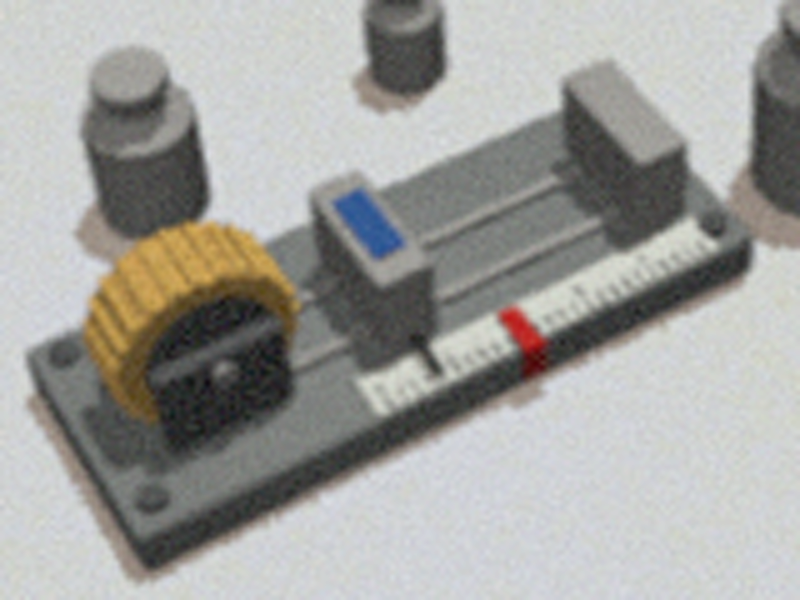

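The large gauge measures 230 x 93 mm, so it matches the description; the small one is 154 x 62. In the crop the pointer is at top px (320,249), the red mark at (303,239) and the wheel at (348,288). Next I measure the gap and the wheel top.

```bash
cat > meas.py <<'E'
from h import *
C=np.array([.5379,.0605]);th=np.deg2rad(63.71); Y=np.array([np.cos(th),np.sin(th)]); X=np.array([Y[1],-Y[0]])
def W(g): g=np.atleast_2d(g); return np.c_[C+g[:,:1]*X+g[:,1:2]*Y,g[:,2]]
def pm(c):
    """rectify scale strip at 8 px/mm? -> profile"""
    ys=np.arange(-60,60,.25)/1000
    out={}
    a=c["pixels"].astype(np.float32)
    def samp(xs,z):
        g=np.array([[x,y,z] for x in xs for y in ys]); p=proj(c,W(g)).astype(np.float32)
        return cv2.remap(a,p[:,0].reshape(len(xs),-1),p[:,1].reshape(len(xs),-1),cv2.INTER_LINEAR)
    r=samp(np.arange(33,42,1)/1000,.022).mean(0); red=r[:,0]-r[:,1]; red=np.clip(red-30,0,None)
    d=samp(np.arange(31,37,1)/1000,.025).mean(0).sum(1); 
    return ys,red,d
E
python3 - <<'E'
from meas import *
for n in ["top0","scene0"]:
    c=pickle.load(open(n+".pkl","rb")); ys,red,d=pm(c)
    ym=(ys*red).sum()/red.sum()
    base=np.median(d[(ys>ym-.04)&(ys<ym)]); 
    s=(ys<ym-.006)&(ys>-.04); i=np.argmin(np.where(s,d,1e9)); w=np.clip(base*.75-d,0,None)*(abs(ys-ys[i])<.004)
    yp=(ys*w).sum()/w.sum()
    print(n,"mark",ym*1000,"pointer",yp*1000, "gap",1000*(ym-yp),d[i],base)
    pts=proj(c,W([[.037,ym,.022],[.037,yp,.025],[0,-.07,.08],[.045,.115,.02],[-.045,.115,.02],[.045,-.115,.02],[-.045,-.115,.02],[0.0,yp,.056]]))
    if n=="top0": crop(c,220,200,180,135,4,"pics/m_top.png",pts)
    else: crop(c,140,170,160,120,5,"pics/m_sc.png",pts)
print(W([[0,-.07,.08]]),C,X,Y)
E
```

```text
top0 mark 24.582013459612472 pointer -7.679312089342682 gap 32.26132554895515 113.50863 356.1852
scene0 mark 25.120074283944753 pointer -7.330549559324533 gap 32.450623843269284 152.11589 395.0688
[[ 0.50689597 -0.00225946  0.08      ]] [0.5379 0.0605] [ 0.89656375 -0.44291472] [0.44291472 0.89656375]
```

View pics/m_top.png

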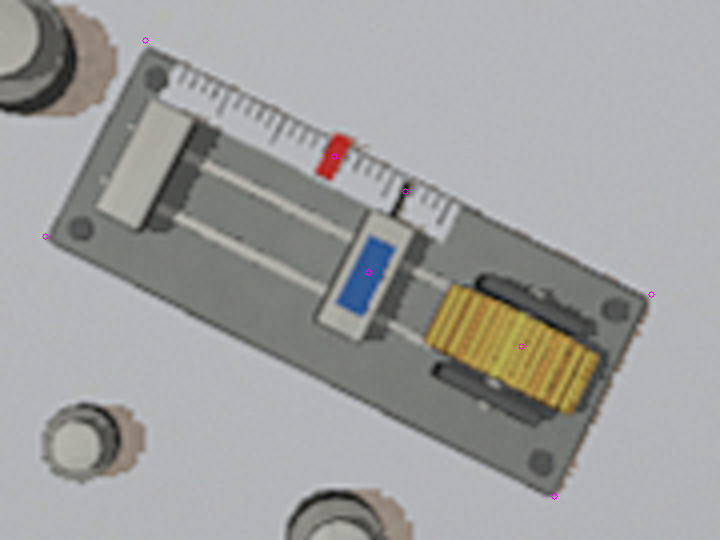

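View pics/m_sc.png

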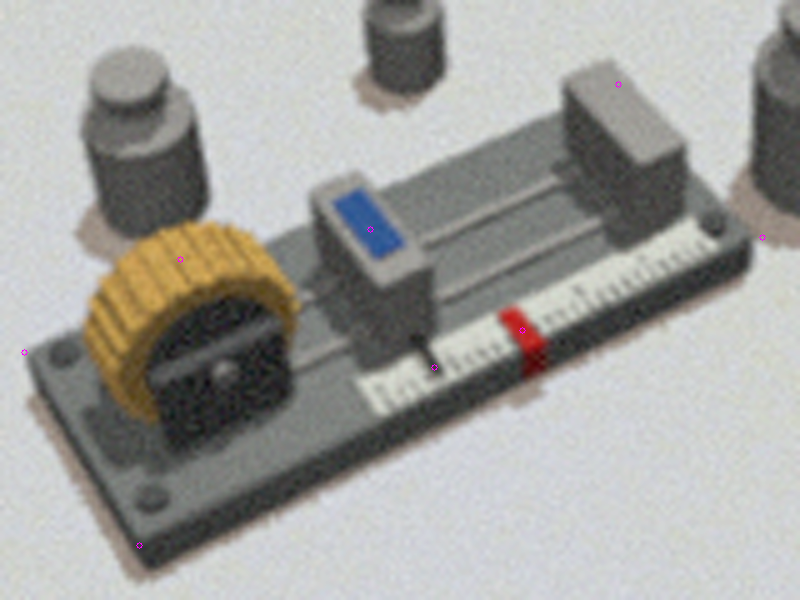

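The reprojected points agree with both pictures and put the gap at about 32.3 mm, or about 129 mm of rim. First I close the hand and turn the tool so its y axis lies along the rail.

```bash
python3 -m pendant '{"linear":[[0,0,0],[0,0,0],[0,0,0],[0,0,0],[0,0,0]],"rotation":[[0,0,-1],[0,0,-1],[0,0,-1],[0,0,-1],[0,0,-1]],"hand":[-1,-1,-1,-1,-1]}' 20
cat > st.py <<'E'
from meas import *
from workcell import *
from scipy.spatial.transform import Rotation as R
s=get_state(); Rm=R.from_quat(s["eef_rot"]).as_matrix()
d=s["eef_pos"][:2]-C
print("t",s["time_s"],"pos",np.round(s["eef_pos"],4),"gauge x,y rel wheel",np.round(1000*np.array([d@X,d@Y+.07]),1),"z",round(s["eef_pos"][2]*1000,1),"F",np.round(s["ft_force"],2),"Fgauge",np.round([s["ft_force"][:2]@X,s["ft_force"][:2]@Y],2),"toolx deg",round(np.rad2deg(np.arctan2(Rm[1,0],Rm[0,0])),2),"w",round(s["gripper_width"],4),"zax",np.round(Rm[:,2],4),"q",np.round(s["joints"],2))
E
python3 st.py
```

```text
time_s: 1.62
eef_pos: [0.244, -0.6025, 0.2313]
eef_rot: [0.971, -0.239, -0.0, -0.0]
ft_force: [1.1, -0.4, -0.2]
gripper_width: -0.0
t 1.625 pos [ 0.244  -0.6025  0.2313] gauge x,y rel wheel [  30.1 -654.6] z 231.3 F [ 1.14 -0.45 -0.18] Fgauge [1.22 0.11] toolx deg -27.69 w -0.0 zax [ 0.  0. -1.] q [-1.23  0.48  1.6   0.    1.07 -0.75]
```

```bash
python3 -m pendant '{"linear":[[0.4,-0.9,0],[0.4,-0.9,0],[0,-1,0],[0,-1,0],[0,-1,0]],"rotation":[[0,0,-0.175],[0,0,0],[0,0,0],[0,0,0],[0,0,0]],"hand":[-1,-1,-1,-1,-1]}' 20
python3 st.py
```

```text
time_s: 2.25
eef_pos: [0.4173, -0.3657, 0.2314]
eef_rot: [0.973, -0.23, 0.0, 0.0]
ft_force: [0.8, -0.2, 0.0]
gripper_width: -0.0001
t 2.25 pos [ 0.4173 -0.3657  0.2314] gauge x,y rel wheel [  80.6 -365.6] z 231.4 F [ 0.77 -0.18  0.02] Fgauge [0.77 0.19] toolx deg -26.56 w -0.0001 zax [ 3.e-04 -2.e-04 -1.e+00] q [-0.77  0.35  1.82  0.    0.98 -0.31]
```

```bash
python3 -m pendant '{"linear":[[-0.2,-0.95,0],[-0.2,-0.95,0],[-0.3,-0.95,0.1],[-0.3,-0.95,0.3],[-0.3,-0.95,0.4]],"rotation":[[0,0,0],[0,0,0],[0,0,0],[0,0,0],[0,0,0]],"hand":[-1,-1,-1,-1,-1]}'
python3 st.py
```

```text
time_s: 2.88
eef_pos: [0.4746, -0.0776, 0.1842]
eef_rot: [0.973, -0.23, 0.001, -0.0]
ft_force: [0.7, 0.4, -1.3]
gripper_width: -0.0006
t 2.875 pos [ 0.4746 -0.0776  0.1842] gauge x,y rel wheel [  4.4 -81.9] z 184.2 F [ 0.67  0.45 -1.26] Fgauge [0.4 0.7] toolx deg -26.56 w -0.0006 zax [ 2.e-03 -5.e-04 -1.e+00] q [-0.23  0.31  2.03  0.    0.81  0.24]
```

```bash
python3 -m pendant '{"linear":[[-0.05,-0.6,0.4],[0,-0.55,0.5],[0,0,0.4],[0,0,0.2],[0,0,0]],"rotation":[[0,0,0],[0,0,0],[0,0,0],[0,0,0],[0,0,0]],"hand":[-1,-1,-1,-1,-1]}'
python3 st.py
python3 - <<'E'
from meas import *
from workcell import *
for n in ["scene","top"]:
    c=capture(n); pickle.dump(c,open(n+"1.pkl","wb"))
    crop(c,*((140,150,160,140,5) if n=="scene" else (220,200,180,135,4)),f"pics/a_{n}.png")
E
```

```text
time_s: 3.5
eef_pos: [0.5016, -0.0166, 0.0937]
eef_rot: [0.973, -0.23, -0.001, 0.0]
ft_force: [-0.3, 0.7, -0.0]
gripper_width: 0.0001
t 3.5 pos [ 0.5016 -0.0166  0.0937] gauge x,y rel wheel [  1.6 -15.2] z 93.7 F [-0.32  0.71 -0.01] Fgauge [-0.6   0.49] toolx deg -26.58 w 0.0001 zax [-1.3e-03  1.0e-04 -1.0e+00] q [-0.09  0.48  2.06 -0.    0.61  0.37]
```

View pics/a_scene.png

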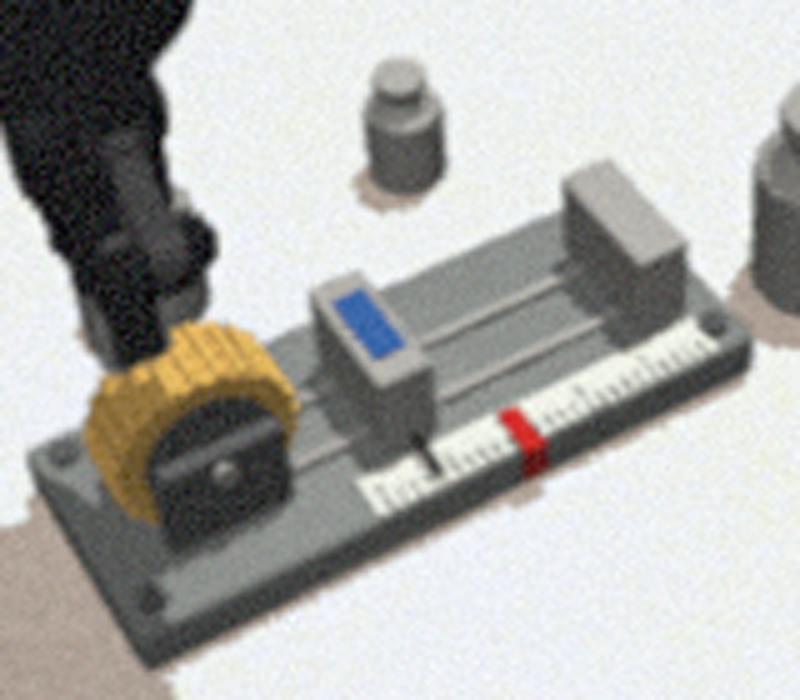

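View pics/a_top.png

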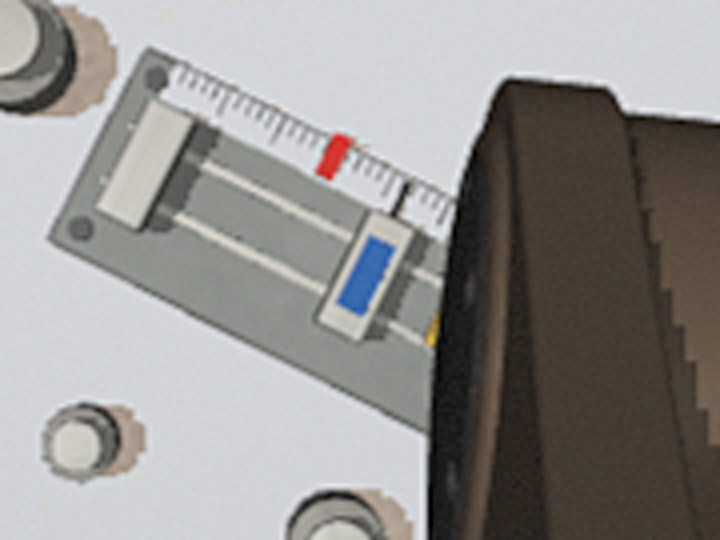

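The closed fingertip is just above and behind the wheel's top, at scene crop (140,340), and the pointer and mark show in both views. I lower it carefully now.

```bash
python3 -m pendant '{"linear":[[-0.02,0,0.1],[0,0,0.08],[0,0,0.02],[0,0,0.02],[0,0,0]],"rotation":[[0,0,0],[0,0,0],[0,0,0],[0,0,0],[0,0,0]],"hand":[-1,-1,-1,-1,-1]}'
python3 st.py
```

```text
time_s: 4.22
eef_pos: [0.501, -0.0158, 0.0808]
eef_rot: [0.973, -0.23, -0.0, 0.0]
ft_force: [0.0, -1.1, 0.3]
gripper_width: -0.0
t 4.225 pos [ 0.501  -0.0158  0.0808] gauge x,y rel wheel [  0.7 -14.7] z 80.8 F [ 0.03 -1.12  0.3 ] Fgauge [ 0.52 -0.99] toolx deg -26.55 w -0.0 zax [-0.  0. -1.] q [-0.09  0.5   2.07  0.    0.58  0.37]
```

```bash
python3 -m pendant '{"linear":[[0,0,0.02],[0,0,0.01],[0,0,0.01],[0,0,0],[0,0,0]],"rotation":[[0,0,0],[0,0,0],[0,0,0],[0,0,0],[0,0,0]],"hand":[-1,-1,-1,-1,-1]}'
python3 st.py
```

```text
time_s: 4.85
eef_pos: [0.5012, -0.0158, 0.0788]
eef_rot: [0.973, -0.23, 0.0, -0.0]
ft_force: [-1.8, -0.6, 10.4]
gripper_width: -0.0005
t 4.85 pos [ 0.5012 -0.0158  0.0788] gauge x,y rel wheel [  0.9 -14.7] z 78.8 F [-1.83 -0.6  10.37] Fgauge [-1.38 -1.35] toolx deg -26.55 w -0.0005 zax [ 4.e-04 -0.e+00 -1.e+00] q [-0.09  0.5   2.07 -0.    0.57  0.37]
```

Contact at 10 N. Now a rolling stroke.

```bash
cat > gap.py <<'E'
from meas import *
from workcell import *
import sys
for n in ["top","scene"]:
    c=capture(n); ys,red,d=pm(c)
    ym=(ys*red).sum()/red.sum()
    base=np.median(d[(ys>0)&(ys<.04)])
    s=(ys>-.012)&(ys<.035); i=np.argmin(np.where(s,d,1e9)); w=np.clip(base*.75-d,0,None)*(abs(ys-ys[i])<.004)
    yp=(ys*w).sum()/w.sum()
    print(n,"mark %.1f pointer %.1f gap %.1f"%(ym*1000,yp*1000,1000*(ym-yp)))
    if len(sys.argv)>1: crop(c,*((140,150,160,120,5) if n=="scene" else (220,200,180,135,4)),f"pics/{sys.argv[1]}_{n}.png")
E
python3 -m pendant '{"linear":[[0,-0.08,0],[0,-0.1,0],[0,-0.1,0],[0,-0.1,0],[0,0,0]],"rotation":[[0,0,0],[0,0,0],[0,0,0],[0,0,0],[0,0,0]],"hand":[-1,-1,-1,-1,-1]}'
python3 st.py; python3 gap.py
```

```text
time_s: 5.48
eef_pos: [0.5117, 0.0051, 0.0788]
eef_rot: [0.973, -0.23, 0.0, -0.0]
ft_force: [0.4, 4.2, 7.0]
gripper_width: -0.0003
t 5.475 pos [0.5117 0.0051 0.0788] gauge x,y rel wheel [1.  8.7] z 78.8 F [0.39 4.18 6.99] Fgauge [-1.5   3.92] toolx deg -26.54 w -0.0003 zax [ 8.e-04  2.e-04 -1.e+00] q [-0.05  0.51  2.04  0.    0.59  0.41]
top mark 25.1 pointer 17.0 gap 8.1
scene mark 25.1 pointer -1.4 gap 26.6
```

```bash
python3 -m pendant '{"linear":[[0,-0.09,0],[0,0,-0.2],[0,0.25,0],[0,0.25,0],[0,0,0.1]],"rotation":[[0,0,0],[0,0,0],[0,0,0],[0,0,0],[0,0,0]],"hand":[-1,-1,-1,-1,-1]}'
python3 st.py; python3 gap.py b
```

```text
time_s: 6.2
eef_pos: [0.4995, -0.0187, 0.0844]
eef_rot: [0.973, -0.23, 0.0, 0.0]
ft_force: [0.1, 0.9, 0.2]
gripper_width: 0.0003
t 6.2 pos [ 0.4995 -0.0187  0.0844] gauge x,y rel wheel [  0.7 -18. ] z 84.4 F [0.12 0.95 0.23] Fgauge [-0.31  0.9 ] toolx deg -26.65 w 0.0003 zax [-0.e+00 -1.e-04 -1.e+00] q [-0.1   0.49  2.07 -0.    0.59  0.37]
top mark 24.6 pointer -1.2 gap 25.8
scene mark 25.1 pointer -1.0 gap 26.1
```

View pics/b_top.png

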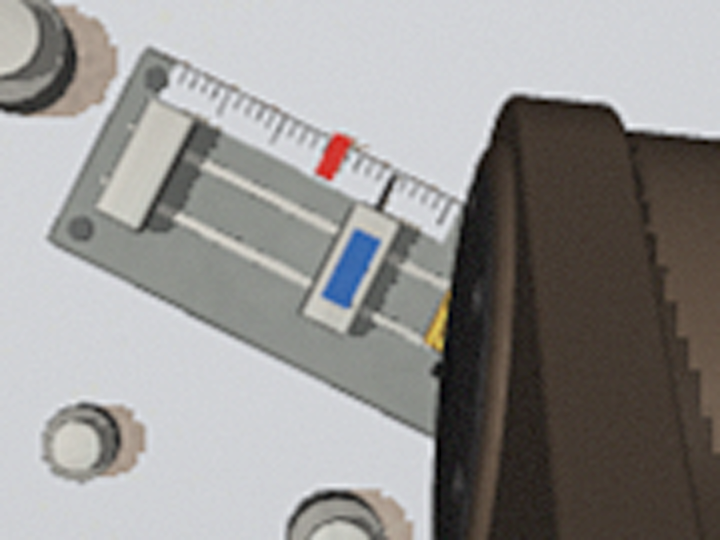

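View pics/b_scene.png

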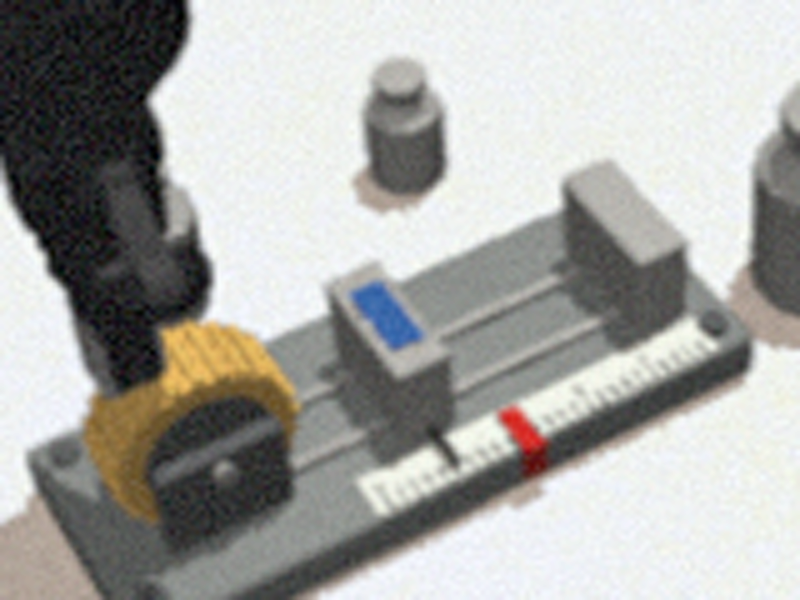

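The pointer has advanced to top crop (387,192), with the red mark at (333,157). Both cameras give about 26 mm to go, and the detector is fixed now that the picture isn't occluded. More strokes.

```bash
python3 -m pendant '{"linear":[[0,0,0.095],[0,-0.12,0],[0,-0.12,0],[0,-0.12,0],[0,-0.12,0]],"rotation":[[0,0,0],[0,0,0],[0,0,0],[0,0,0],[0,0,0]],"hand":[-1,-1,-1,-1,-1]}'
python3 st.py
python3 -m pendant '{"linear":[[0,0,-0.1],[0,0,-0.1],[0,0.23,0],[0,0.23,0],[0,0,0.1]],"rotation":[[0,0,0],[0,0,0],[0,0,0],[0,0,0],[0,0,0]],"hand":[-1,-1,-1,-1,-1]}'
python3 st.py; python3 gap.py
```

```text
time_s: 6.92
eef_pos: [0.5135, 0.0089, 0.0787]
eef_rot: [0.973, -0.229, 0.0, -0.0]
ft_force: [0.8, -1.5, 1.3]
gripper_width: -0.0
t 6.925 pos [0.5135 0.0089 0.0787] gauge x,y rel wheel [ 1.  12.9] z 78.7 F [ 0.84 -1.5   1.34] Fgauge [ 1.42 -0.97] toolx deg -26.53 w -0.0 zax [ 5.e-04 -1.e-04 -1.e+00] q [-0.04  0.51  2.04 -0.    0.59  0.42]
time_s: 7.55
eef_pos: [0.5002, -0.0176, 0.0847]
eef_rot: [0.973, -0.23, 0.0, 0.0]
ft_force: [0.6, -0.4, -0.4]
gripper_width: -0.0001
t 7.55 pos [ 0.5002 -0.0176  0.0847] gauge x,y rel wheel [  0.7 -16.7] z 84.7 F [ 0.55 -0.42 -0.41] Fgauge [ 0.68 -0.13] toolx deg -26.65 w -0.0001 zax [ 0.e+00 -1.e-04 -1.e+00] q [-0.1   0.49  2.07 -0.    0.59  0.37]
top mark 24.6 pointer 4.7 gap 19.9
scene mark 25.1 pointer 5.2 gap 19.9
```

```bash
python3 -m pendant '{"linear":[[0,0,0.1],[0,-0.12,0],[0,-0.12,0],[0,-0.12,0],[0,-0.1,0]],"rotation":[[0,0,0],[0,0,0],[0,0,0],[0,0,0],[0,0,0]],"hand":[-1,-1,-1,-1,-1]}'
python3 -m pendant '{"linear":[[0,0,-0.1],[0,0,-0.1],[0,0.23,0],[0,0.23,0],[0,0,0.1]],"rotation":[[0,0,0],[0,0,0],[0,0,0],[0,0,0],[0,0,0]],"hand":[-1,-1,-1,-1,-1]}'
python3 st.py; python3 gap.py
```

```text
time_s: 8.28
eef_pos: [0.5134, 0.0088, 0.0786]
eef_rot: [0.973, -0.229, 0.0, 0.0]
ft_force: [0.2, -0.9, 2.3]
gripper_width: -0.0001
time_s: 8.9
eef_pos: [0.5002, -0.0176, 0.0847]
eef_rot: [0.973, -0.23, 0.0, 0.0]
ft_force: [0.6, 0.1, -0.0]
gripper_width: 0.0001
t 8.9 pos [ 0.5002 -0.0176  0.0847] gauge x,y rel wheel [  0.8 -16.7] z 84.7 F [ 0.6   0.08 -0.03] Fgauge [0.5  0.34] toolx deg -26.65 w 0.0001 zax [ 1.e-04 -1.e-04 -1.e+00] q [-0.1   0.49  2.07 -0.    0.59  0.37]
top mark 24.6 pointer 11.1 gap 13.5
scene mark 25.1 pointer 11.6 gap 13.5
```

```bash
python3 -m pendant '{"linear":[[0,0,0.1],[0,-0.12,0],[0,-0.12,0],[0,-0.12,0],[0,-0.1,0]],"rotation":[[0,0,0],[0,0,0],[0,0,0],[0,0,0],[0,0,0]],"hand":[-1,-1,-1,-1,-1]}'
python3 -m pendant '{"linear":[[0,0,-0.1],[0,0,-0.1],[0,0.23,0],[0,0.23,0],[0,0,0.1]],"rotation":[[0,0,0],[0,0,0],[0,0,0],[0,0,0],[0,0,0]],"hand":[-1,-1,-1,-1,-1]}'
python3 st.py; python3 gap.py d
```

```text
time_s: 9.62
eef_pos: [0.5134, 0.0088, 0.0786]
eef_rot: [0.973, -0.229, 0.0, -0.0]
ft_force: [-0.3, -1.7, 1.7]
gripper_width: -0.0005
time_s: 10.25
eef_pos: [0.5002, -0.0175, 0.0847]
eef_rot: [0.973, -0.23, 0.0, 0.0]
ft_force: [0.4, 0.2, -0.1]
gripper_width: 0.0
t 10.25 pos [ 0.5002 -0.0175  0.0847] gauge x,y rel wheel [  0.7 -16.7] z 84.7 F [ 0.4   0.16 -0.08] Fgauge [0.28 0.32] toolx deg -26.65 w 0.0 zax [ 1.e-04 -1.e-04 -1.e+00] q [-0.1   0.49  2.07 -0.    0.59  0.37]
top mark 24.6 pointer 18.0 gap 6.6
scene mark 25.0 pointer 19.5 gap 5.5
```

View pics/d_top.png

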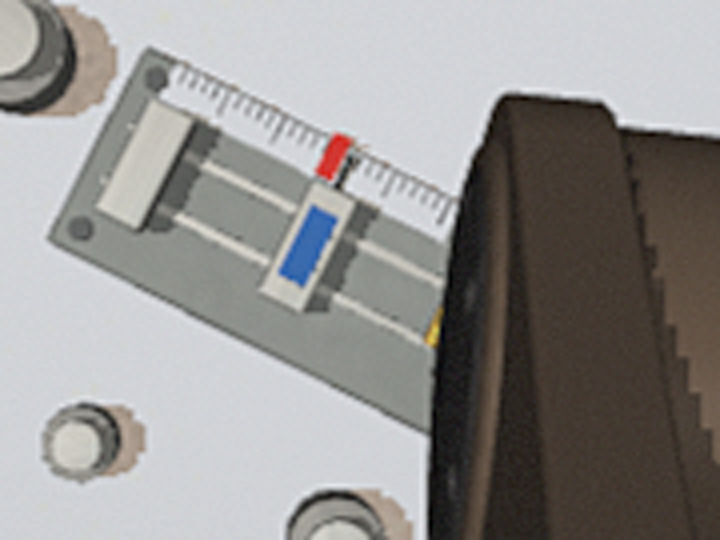

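The pointer now sits right at the red mark's near edge, crop (345,175), with about 6.6 mm left. One slightly shorter stroke.

```bash
python3 -m pendant '{"linear":[[0,0,0.1],[0,-0.12,0],[0,-0.12,0],[0,-0.12,0],[0,-0.05,0]],"rotation":[[0,0,0],[0,0,0],[0,0,0],[0,0,0],[0,0,0]],"hand":[-1,-1,-1,-1,-1]}'
python3 -m pendant '{"linear":[[0,0,0],[0,0,-0.1],[0,0,-0.3],[0,0.5,-0.3],[0,0.5,0]],"rotation":[[0,0,0],[0,0,0],[0,0,0],[0,0,0],[0,0,0]],"hand":[-1,-1,-1,-1,-1]}'
python3 st.py; python3 gap.py e
python3 - <<'E'
from meas import *
from workcell import *
c0=pickle.load(open("top0.pkl","rb")); c=capture("top"); pickle.dump(c,open("top2.pkl","wb"))
crop(c,285,225,50,40,14,"pics/zoom.png",proj(c,W([[.037,.0246,.022]])))
# blue patch shift (jaw top z=.056)
for k in (c0,c):
    a=k["pixels"].astype(int); m=(a[...,2]-a[...,0]>40)
    m[:200]=0;v,u=np.nonzero(m); p=onz(k,[[u.mean(),v.mean()]],.056)[0,:2]-C; print(len(u),np.round(1000*np.array([p@X,p@Y]),1))
E
```

```text
time_s: 10.98
eef_pos: [0.5123, 0.0062, 0.0787]
eef_rot: [0.973, -0.229, 0.0, -0.0]
ft_force: [0.1, -1.2, 2.0]
gripper_width: -0.0002
time_s: 11.6
eef_pos: [0.4852, -0.0486, 0.122]
eef_rot: [0.973, -0.229, 0.001, -0.0]
ft_force: [-0.2, -0.3, -1.0]
gripper_width: 0.0001
t 11.6 pos [ 0.4852 -0.0486  0.122 ] gauge x,y rel wheel [  1.1 -51.2] z 122.0 F [-0.19 -0.27 -0.97] Fgauge [-0.05 -0.33] toolx deg -26.51 w 0.0001 zax [ 1.8e-03 -3.0e-04 -1.0e+00] q [-0.16  0.41  2.07 -0.    0.66  0.3 ]
top mark 25.5 pointer 24.0 gap 1.6
scene mark 25.0 pointer 23.7 gap 1.3
131 [-2.1 -7.4]
134 [-1.5 23.7]
```

View pics/zoom.png

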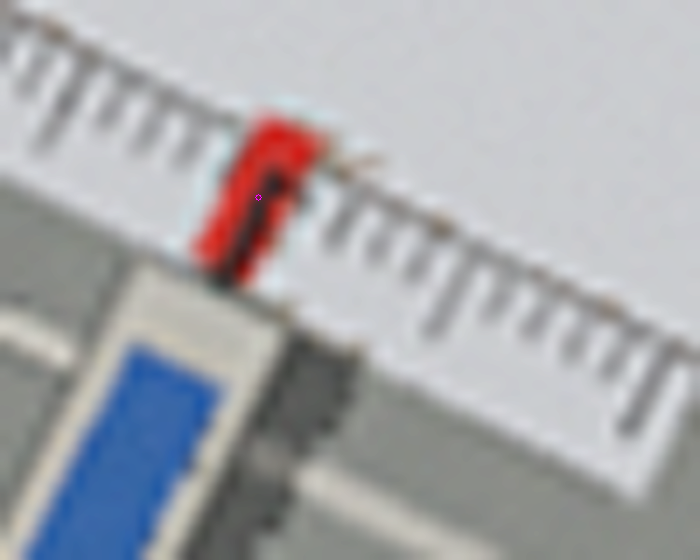

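View pics/e_scene.png

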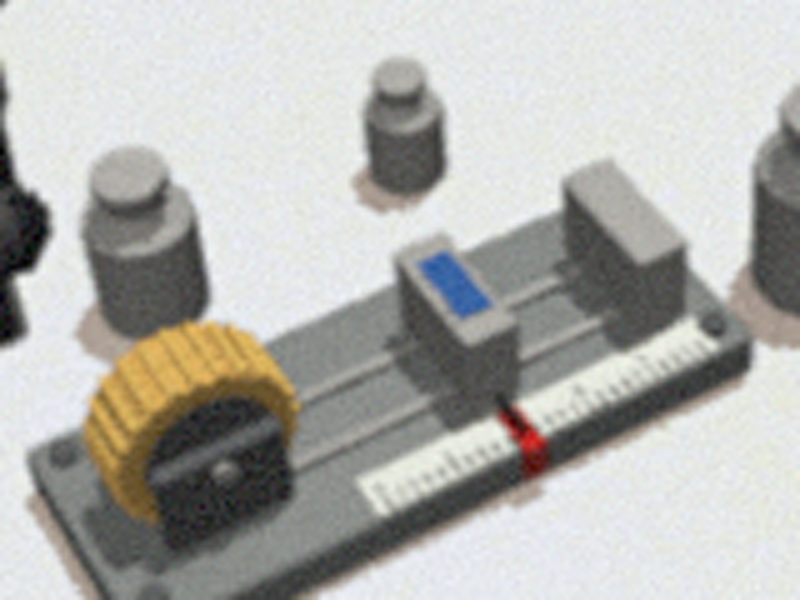

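The pointer lies on the mark, about 1.2 mm short of its middle: 1.6 and 1.3 mm direct, 1.2 mm by the blue patch's travel. That is well inside 4 mm, so I leave it, take the hand away and check once more.

```bash
python3 -m pendant '{"linear":[[0,0.3,-0.5],[0,0.5,-0.5],[0,0.5,-0.3],[0,0,0],[0,0,0]],"rotation":[[0,0,0],[0,0,0],[0,0,0],[0,0,0],[0,0,0]],"hand":[-1,-1,-1,-1,-1]}'
python3 st.py; python3 gap.py f
python3 - <<'E'
from workcell import *
import numpy as np
c=capture("top")
for q in ["weight_large","weight_mid","weight_small"]:
    print(q,[(np.round(r["xyz"],3),round(r["confidence"],2)) for r in recognise(c,q)[:1]])
hand_in()
E
```

```text
time_s: 12.38
eef_pos: [0.4502, -0.1173, 0.1985]
eef_rot: [0.973, -0.23, -0.0, -0.0]
ft_force: [0.3, -0.3, 0.3]
gripper_width: 0.0001
t 12.375 pos [ 0.4502 -0.1173  0.1985] gauge x,y rel wheel [ 1.000e-01 -1.282e+02] z 198.5 F [ 0.28 -0.33  0.28] Fgauge [ 0.39 -0.18] toolx deg -26.57 w 0.0001 zax [-2.e-04  3.e-04 -1.e+00] q [-0.32  0.27  2.04  0.    0.83  0.14]
top mark 25.6 pointer 23.9 gap 1.7
scene mark 24.9 pointer 23.9 gap 1.0
weight_large [(array([0.618, 0.193, 0.054]), 0.79)]
weight_mid [(array([0.428, 0.064, 0.046]), 0.63)]
weight_small [(array([0.465, 0.167, 0.034]), 0.78)]
the job is handed in; nothing more can be done
```

View pics/f_top.png

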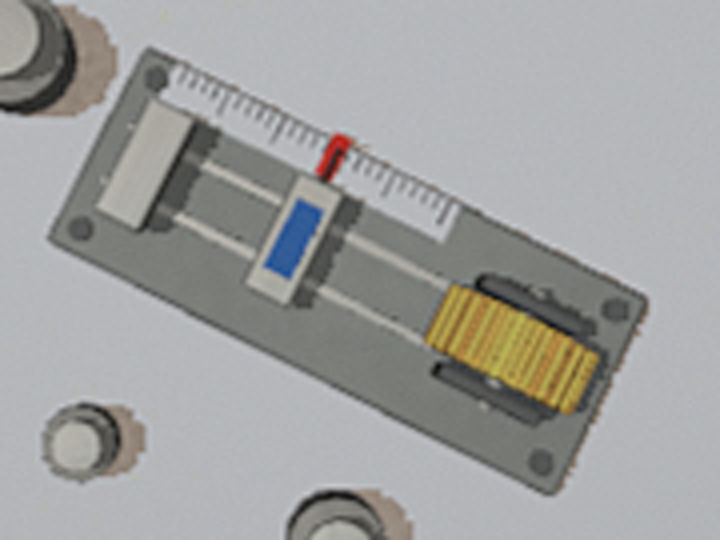

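I set the gauge and handed the job in at about 12.5 s of the 51 s. With the hand shut, I rolled the large gauge's wheel in five strokes with a fingertip on top, at about 10 N or less in the readings. Then I drew the hand back about 13 cm behind the wheel and well above it.

- **Pointer:** it stands over the red mark at top crop (333,160). It is about 1.0 mm (scene camera) to 1.7 mm (top camera) short of the mark's middle, inside the 4 mm allowed.
- **Disagreements:** the cameras differ by 0.7 mm because the pointer hides part of the mark. One top-camera reading during the first stroke was wrong (8.1 mm, against 26.6 mm from the scene camera), and I discarded it; both cameras agreed at about 26 mm right after that stroke.
- **Mark and weights:** the mark shows no visible shift. The weights read within 4 mm of where they started, which is the detector's own accuracy.
- **Robot:** the last force readings were about zero, so it touches nothing.

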